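# Wipe the organiser's lids shut

## Robot

A 7-joint arm with a two-finger parallel gripper is mounted at the origin on the work surface. World frame = base frame: x ahead of the robot, y to its left, z up, the work surface at z = 0. Lengths are in m, angles in rad, forces in N, time in s.
With the tool pointing down it reaches from about 0.425 to 0.825 m from the base axis. Payload 3.6 kg.
Tool frame: the origin (TCP) lies at the very end of the fingers, on their centre line; the grasp point (between the pads) lies robot.grasp_offset behind it (robot.grasp_offset is the distance from the TCP to the grasp point, in m); z points along the fingers, y is the line along which they close (so a half turn about z gives the same grasp; the last joint's range is limited). The gripper opens to 85 mm and grips with 20 to 120 N. Pads are 22 mm wide; open, the fingers measure 114 mm over their backs; the gripper's body (76 mm by 85 mm) begins 54 mm behind the grasp point. The pads swing forward as they close: fully open they stand 13 mm farther back than shut.
Start: joints at [-1.278, 0.615, -0.013, 1.423, 0.008, 1.103, -0.04], TCP at [0.204, 0.617, 0.231] pointing down, gripper open.
Joint ranges: [-3.12, 3.12], [-0.3, 2.06], [-1.34, 1.32], [0.26, 2.42], [-1.36, 4.5], [0.01, 1.98], [-2.84, 2.84]. Speed limits (rad/s): [2.79, 2.79, 3.14, 3.14, 3.14, 3.14, 3.14].

## Interface

Orientations are given as a unit quaternion [w, x, y, z].
In Python, from workcell import robot gives the robot as it stands. The module is installed in compiled form; this text tells all that it offers.
- The arm moves only by the tool play_rows, never from a script. Its argument "deltas" is a list of rows, each a list of 3 entries, a list of its own where there are three numbers: the shift along the tool's x, y, z in units of 50 mm (1.0 is 50 mm), then the turn about the tool's z in units of 5 degrees (1.0 is 5 degrees), then the finger opening in mm, from 0 to 85.4. A call has exactly 8 rows; each row shifts and turns the commanded pose from where the row before left it, along the tool's axes as they then stand; what a row does not reach is not made up. A row lasts 1/10 s, in which the tool goes at most 50 mm and 8.59 degrees, less where a joint would pass 70% of its speed; a pose out of reach is approached as far as the arm can. A call is refused whole if a number of a shift passes 1 or a number of a turn 1, either way. A call with a gripper value outside its range is refused whole. The fingers move at their own pace and stop on an object; "newtons" is the grip in N (left out, the last holds). Time passes only in rows, so rows that do not move let the fingers close, or fill a call up. It gives the time, the measured TCP pose, the force, the opening and the grip force at its end, in the units of the state.
- robot.observe(): the state, without advancing time (a new reading comes with each control period).
- robot.read_camera(name): name is "scene" or "top" or "wrist"; returns a dict with "color" (384x512x3 uint8, red, green, blue), "fx", "fy", "cx", "cy" (pixels), "R" (3x3) and "t" (3): a world point X has camera coordinates R X + t; the wrist camera has in their place "tool_from_camera" (4x4, takes a point from camera to tool coordinates, whose origin is the TCP and whose axes are the flange's). Camera axes: x right, y down, z forward; pixel columns grow to the right and rows downward; lengths in m; the calibration is good to about 2 mm. A picture is of the moment at which its call begins: read the wrist's pose just before it. There is no depth.
- robot.sign_off(): hands the job in; it is judged then, once.
Trained networks look in a picture, given as the dict that the camera call returned (one of the last four; its "shot" number tells which), for a name from the list of things; names that differ only in an ending like _2 or _b are one class to them, and where a whole thing is asked for, a point or a joint stands for the part that bears it (a point fixed in the world has none). Each returns a list of dicts, best first, with "confidence" (0 to 1); they miss things now and then, are a little off and sometimes report something else, mostly with a low value. They report only what shows in the picture. A call takes as long as a camera call.
- robot.trace(picture, thing): "pixels" (384x512 bool, what is visible of it) and "xy" ([column, row] in pixels, amid what is visible of it).
The state is a dict: "clock": time; "qpos": joint angles; "dq": joint speeds; "joint_torque": joint torques, N m; "tcp_pos": TCP position; "ee_rot": TCP orientation; "force": force on the tool from outside, world axes, zero at the start; "torque": the same for the moment, N m; "gripper_width": finger opening in m; "finger_force": force on a finger pad.
Only numpy, scipy, OpenCV 4.12 (cv2) and the standard library are available. Lean on these libraries where they do the work, as an engineer would, in place of code of your own. Each camera call takes 0.05 s, during which the arm holds its last target. There are 200 camera calls.

## Task

The five flip lids of the white horseshoe-shaped tooth organiser have been left standing open. Run your fingertips lightly along the curved row, from the square-block end to the round end, so that the lids fold down one after the other and all five end up shut. Do not grasp, lift, shove or press hard on the organiser, and leave everything else on the bench where it is.

Things in the scene. Friction and masses are not known exactly. Their poses are not given: they have to be found in the camera images.
- organiser: White horseshoe organiser, loose, weighted, about 1.5 kg: five lidded compartments in a row on an arc of radius 180 mm; 55 mm wide across the row, deck 32 mm above the bench. Origin: on the underside below the middle compartment. z up; own +x points roughly away from the robot (up to 0.4 rad off); arc centre at own (-180, 0) mm; +y towards the square block end, -y towards the round end.
- block_end (a point): Deck centre of the square, solid end block (34 mm along the row, 55 mm wide, no lid) at the row's beginning, 32 mm above the bench, on the arc 0.82 rad round from the middle.
- round_end (a point): Deck centre of the rounded solid end (half-round, radius 27 mm, no lid) at the row's end, 32 mm above the bench, on the arc 0.725 rad round from the middle.
- seat0 (a point): Centre of the mouth of the first compartment counted from the square block, at deck height (32 mm above the bench), on the arc; fixed to the organiser, it does not move with the lid. The compartments are 53 mm (0.293 rad) apart along the arc.
- lid0 (a joint): First lid from the square block: angle, rad, 0 shut, 1.3 full open, starts 0.6-1.1. Grey, 46 mm along the row, 48 wide, wedge-shaped: shut, its top is 3 mm over the deck at the hinge, 7 mm at the free edge. Hinged across the row 23.5 mm from the seat on the block side; the free edge, towards the round end, rises. Stays where left (0.006 N m). Wiped from hinge to free edge it folds down; the other way it opens.
- seat1 (a point): Centre of the mouth of the second compartment counted from the square block, at deck height (32 mm above the bench), on the arc; fixed to the organiser, it does not move with the lid. The compartments are 53 mm (0.293 rad) apart along the arc.
- lid1 (a joint): Second lid from the square block: angle, rad, 0 shut, 1.3 full open, starts 0.6-1.1. Grey, 46 mm along the row, 48 wide, wedge-shaped: shut, its top is 3 mm over the deck at the hinge, 7 mm at the free edge. Hinged across the row 23.5 mm from the seat on the block side; the free edge, towards the round end, rises. Stays where left (0.006 N m). Wiped from hinge to free edge it folds down; the other way it opens.
- seat2 (a point): Centre of the mouth of the third compartment counted from the square block, at deck height (32 mm above the bench), on the arc; fixed to the organiser, it does not move with the lid. The compartments are 53 mm (0.293 rad) apart along the arc.
- lid2 (a joint): Third lid from the square block: angle, rad, 0 shut, 1.3 full open, starts 0.6-1.1. Grey, 46 mm along the row, 48 wide, wedge-shaped: shut, its top is 3 mm over the deck at the hinge, 7 mm at the free edge. Hinged across the row 23.5 mm from the seat on the block side; the free edge, towards the round end, rises. Stays where left (0.006 N m). Wiped from hinge to free edge it folds down; the other way it opens.
- seat3 (a point): Centre of the mouth of the fourth compartment counted from the square block, at deck height (32 mm above the bench), on the arc; fixed to the organiser, it does not move with the lid. The compartments are 53 mm (0.293 rad) apart along the arc.
- lid3 (a joint): Fourth lid from the square block: angle, rad, 0 shut, 1.3 full open, starts 0.6-1.1. Grey, 46 mm along the row, 48 wide, wedge-shaped: shut, its top is 3 mm over the deck at the hinge, 7 mm at the free edge. Hinged across the row 23.5 mm from the seat on the block side; the free edge, towards the round end, rises. Stays where left (0.006 N m). Wiped from hinge to free edge it folds down; the other way it opens.
- seat4 (a point): Centre of the mouth of the fifth compartment counted from the square block, at deck height (32 mm above the bench), on the arc; fixed to the organiser, it does not move with the lid. The compartments are 53 mm (0.293 rad) apart along the arc.
- lid4 (a joint): Fifth lid from the square block: angle, rad, 0 shut, 1.3 full open, starts 0.6-1.1. Grey, 46 mm along the row, 48 wide, wedge-shaped: shut, its top is 3 mm over the deck at the hinge, 7 mm at the free edge. Hinged across the row 23.5 mm from the seat on the block side; the free edge, towards the round end, rises. Stays where left (0.006 N m). Wiped from hinge to free edge it folds down; the other way it opens.
- cast: Bystander: a plaster dental cast, 60 mm wide, 27 mm high, standing in the hollow of the organiser's curve. Origin: centre of its underside.
- wax_jar: Bystander: a small glass jar, 44 mm across, 45 mm high, just beyond the organiser. Origin: centre of its underside.
- spatula: Bystander: a spatula 150 mm long lying just beyond the organiser. Origin: middle of its length, at the bench.
- liquid_bottle: Bystander: a brown bottle, 54 mm across, 120 mm high, at the left. Origin: centre of its underside.
- mixing_bowl: Bystander: a dark rubber bowl, 110 mm across, 60 mm high, at the right. Origin: centre of its underside.
- brush: Bystander: a bench brush 170 mm long, lying at the left. Origin: middle of its length, at the bench.
- parts_tray: Bystander: a low grey tray 110 x 80 x 22 mm at the right. Origin: centre of its underside.

How it is judged:
By the outcome, as a careful person would: the job done as asked, in the order asked, and still so for the second after the job is handed in, with the robot touching nothing.
It also fails if it takes over 45 s, if anything falls off the work surface, if the arm or the gripper's body presses on something with over 40 N, if the wrist force passes 120 N, or if a joint passes its speed limit or range.

## Working session

There is one attempt and no reset: what is moved stays moved. The work goes in short steps, Python scripts to look and compute and a tool call to move; the robot and the scene stay as the last step left them, time stands still between calls to the robot, and variables do not carry over. Pictures are saved under pics/ and viewed, at most 10 in all, crops included, and the job is handed in when it is done.

Besides the shell and the picture viewer there is one more tool, called after "Request:" as name(argument=value, ...), one argument or row to a line, values as JSON. play_rows: Moves the arm, as the interface text tells. Its arguments: {"type":"object","properties":{"deltas":{"type":"array"},"newtons":{"type":"number"}},"required":["deltas"]}

```bash
mkdir -p pics; cat > h.py <<'E'
import numpy as np, cv2
from workcell import robot
def ray(p,px,z):
    R=np.array(p["R"]);t=np.array(p["t"])
    d=R.T@np.array([(px[0]-p["cx"])/p["fx"],(px[1]-p["cy"])/p["fy"],1]); o=-R.T@t
    return o+d*(z-o[2])/d[2]
def save(p,n): cv2.imwrite("pics/"+n,cv2.cvtColor(p["color"],cv2.COLOR_RGB2BGR))
E
python3 - <<'E'
from h import *
np.set_printoptions(precision=4,suppress=True)
s=robot.observe(); print(s["clock"],s["tcp_pos"],s["ee_rot"],s["gripper_width"],robot.grasp_offset)
for c in ("top","scene"):
    p=robot.read_camera(c); save(p,c+"0.png")
    print(c, "cam at",-np.array(p["R"]).T@np.array(p["t"]))
    for n,z in (("organiser",.032),("block_end",.032),("lid0",.04),("cast",.027),("wax_jar",.045),("spatula",.0),("liquid_bottle",.12)):
        for r in robot.trace(p,n)[:5]:
            print(n,round(r["confidence"],2),r["xy"],ray(p,r["xy"],z),r["pixels"].sum())
E
```

```text
0.0 [0.2041 0.6163 0.2301] [-0.0002  0.1592  0.9872 -0.0013] 0.08555816698308748 0.0187
top cam at [ 0.3401 -0.0164  1.5915]
organiser 0.89 [259.5, 200.3] [ 0.5645 -0.0222  0.032 ] 1322
block_end 0.79 [259.5, 197.0] [ 0.577  -0.0222  0.032 ] 1416
lid0 0.63 [290.5, 200.5] [ 0.5634 -0.137   0.04  ] 117
lid0 0.59 [233.0, 202.4] [0.5549 0.0758 0.04  ] 113
lid0 0.56 [271.0, 190.0] [ 0.6023 -0.0647  0.04  ] 84
lid0 0.52 [256.9, 224.6] [ 0.4732 -0.0132  0.04  ] 177
lid0 0.51 [245.1, 195.4] [0.5814 0.0313 0.04  ] 107
cast 0.79 [258.3, 222.6] [ 0.4818 -0.0183  0.027 ] 158
cast 0.5 [263.5, 191.4] [ 0.599 -0.037  0.027] 129
wax_jar 0.54 [370.2, 182.3] [ 0.6328 -0.4329  0.045 ] 636
spatula 0.82 [287.3, 169.4] [ 0.6897 -0.1284  0.    ] 458
liquid_bottle 0.59 [135.2, 180.5] [0.6199 0.4183 0.12  ] 222
scene cam at [1.0679 0.7111 0.7387]
organiser 0.95 [250.4, 209.6] [0.5827 0.0041 0.032 ] 2036
block_end 0.57 [249.9, 210.6] [0.5864 0.007  0.032 ] 2131
block_end 0.25 [277.4, 212.2] [0.5249 0.0551 0.032 ] 176
lid0 0.77 [234.2, 187.2] [ 0.5702 -0.1031  0.04  ] 199
lid0 0.61 [257.0, 207.0] [0.566  0.0126 0.04  ] 243
lid0 0.6 [275.5, 215.2] [0.5432 0.0701 0.04  ] 192
lid0 0.58 [239.8, 199.0] [ 0.5872 -0.0449  0.04  ] 241
lid0 0.54 [250.7, 212.8] [0.5953 0.0242 0.04  ] 2018
cast 0.49 [272.0, 194.9] [ 0.4858 -0.0235  0.027 ] 273
cast 0.32 [240.8, 198.6] [ 0.5747 -0.059   0.027 ] 232
cast 0.25 [343.4, 322.6] [0.6226 0.4178 0.027 ] 1177
wax_jar 0.85 [227.1, 234.3] [0.698  0.0678 0.045 ] 282
spatula 0.96 [191.8, 206.4] [ 0.6998 -0.1355  0.    ] 629
liquid_bottle 0.76 [344.5, 322.0] [0.6782 0.4563 0.12  ] 1144
```

```bash
python3 - <<'E'
import cv2
a=cv2.imread("pics/top0.png")[150:250,200:330]; cv2.imwrite("pics/topc.png",cv2.resize(a,None,fx=6,fy=6,interpolation=cv2.INTER_CUBIC))
a=cv2.imread("pics/scene0.png")[150:270,180:340]; cv2.imwrite("pics/scenec.png",cv2.resize(a,None,fx=5,fy=5,interpolation=cv2.INTER_CUBIC))
E
```

```text
(no output)
```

View pics/topc.png

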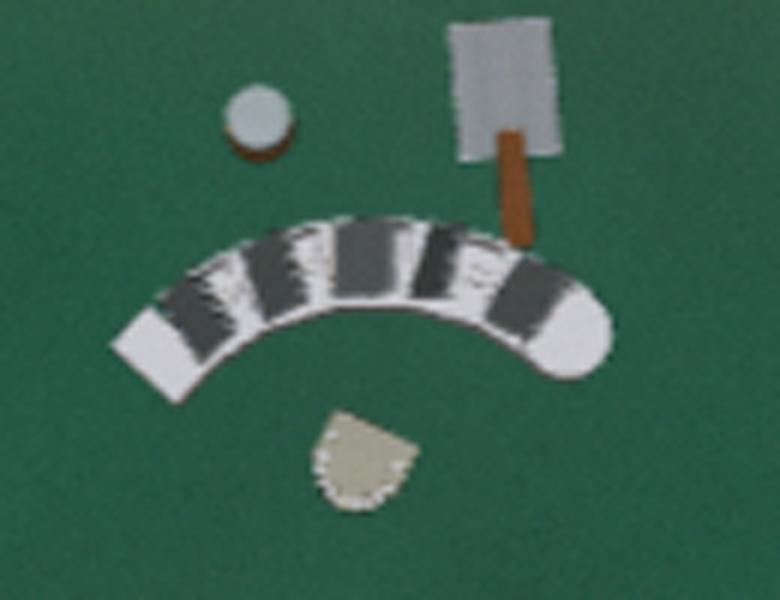

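View pics/scenec.png

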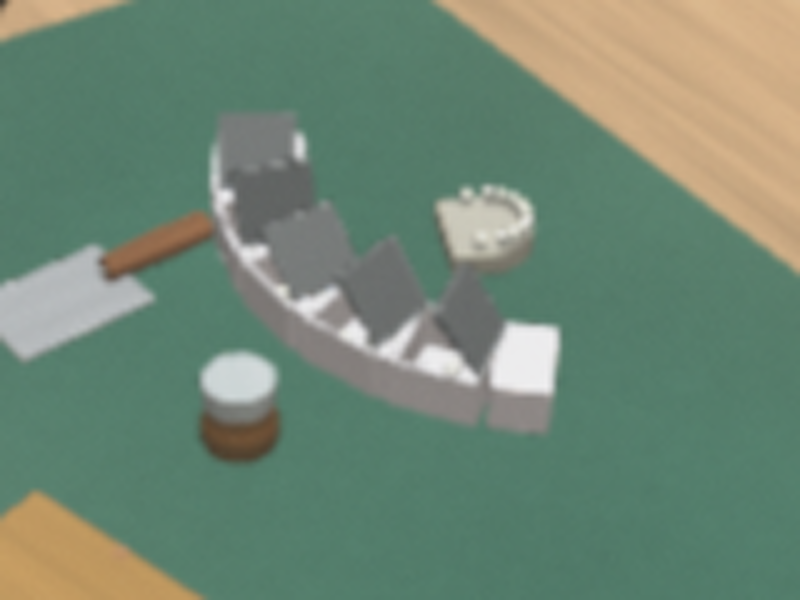

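The top crop shows the horseshoe with its square block at the left (crop ~150,355) and its round end at the right (~575,335). Five grey lids stand open between them. The cast is in the hollow, and the spatula handle comes close to the outer rim. I'll fit the pose from the silhouette.

```bash
cat > fit.py <<'E'
from h import *
from scipy.optimize import minimize
def outline(x,y,w):
    a=np.linspace(.82+.017/.18,-.725,40); ro,ri=.2075,.1525
    pts=[(ro*np.cos(t)-.18,ro*np.sin(t)) for t in a]
    c=.18*np.array([np.cos(-.725),np.sin(-.725)])-[.18,0]
    pts+=[tuple(c+.0275*np.array([np.cos(t),np.sin(t)])) for t in np.linspace(-.725,-.725-np.pi,15)]
    pts+=[(ri*np.cos(t)-.18,ri*np.sin(t)) for t in a[::-1]]
    P=np.array(pts); c,s=np.cos(w),np.sin(w)
    return P@np.array([[c,s],[-s,c]])+[x,y]
def proj(p,X):
    C=X@np.array(p["R"]).T+np.array(p["t"]); return np.c_[p["fx"]*C[:,0]/C[:,2]+p["cx"],p["fy"]*C[:,1]/C[:,2]+p["cy"]]
S=4
def mask(p,v):
    m=np.zeros((384*S,512*S),np.uint8); o=outline(*v)
    for z in np.linspace(0,.032,5):
        q=proj(p,np.c_[o,np.full(len(o),z)]); cv2.fillPoly(m,[np.round((q+.5)*S).astype(np.int32)],1)
    return m
def fit(p,v0=(.59,-.02,0.)):
    r=robot.trace(p,"organiser")[0]["pixels"]
    near=cv2.dilate(r.astype(np.uint8),np.ones((9,9)))>0
    hsv=cv2.cvtColor(p["color"],cv2.COLOR_RGB2HSV)
    g=((hsv[...,1]<70)&near).astype(np.uint8)
    n,l,st,_=cv2.connectedComponentsWithStats(g); g=(l==1+np.argmax(st[1:,4])).astype(np.uint8)
    G=cv2.resize(g*255,None,fx=S,fy=S,interpolation=cv2.INTER_LINEAR)>127
    f=lambda u:1-(lambda m:(m&G).sum()/(m|G).sum())(mask(p,u*[.01,.01,.05])>0)
    b=min((minimize(f,np.array([v0[0],v0[1],w])/[.01,.01,.05],method="Nelder-Mead",options=dict(initial_simplex=np.array([v0[0],v0[1],w])/[.01,.01,.05]+np.vstack([np.zeros(3),2*np.eye(3)]))) for w in(-.2,0,.2)),key=lambda r:r.fun)
    return b.x*[.01,.01,.05],b.fun
def pt(v,phi,r=.18):
    c=np.array(v[:2])-.18*np.array([np.cos(v[2]),np.sin(v[2])]); return c+r*np.array([np.cos(v[2]+phi),np.sin(v[2]+phi)])
if __name__=="__main__":
    np.set_printoptions(precision=4,suppress=True)
    p=robot.read_camera("top"); v,e=fit(p); print("top",v,e)
    p2=robot.read_camera("scene"); v2,e2=fit(p2); print("scene",v2,e2)
    print("block",pt(v,.82),"end",pt(v,-.725), "tangent deg",np.degrees(v[2]+.82)-90)
E
python3 fit.py
```

```text
top [ 0.5933 -0.0304  0.0135] 0.039680750326915315
scene [ 0.5918 -0.0348  0.0328] 0.20536902246223687
block [0.5343 0.1004] end [ 0.5496 -0.1504] tangent deg -42.244614165745034
```

Request:
play_rows(
  deltas=[
    [[-0.3, -0.25, 0], 0, 0],
    [[-0.6, -0.5, 0], 0, 0],
    [[-0.6, -0.5, 0], 0, 0],
    [[-0.6, -0.5, 0], 0, 0],
    [[-0.6, -0.5, 0], 0, 0],
    [[-0.6, -0.5, 0], 0, 0],
    [[-0.6, -0.5, 0], 0, 0],
    [[-0.6, -0.5, 0], 0, 0],
  ],
  newtons=20,
)

```text
clock: 1.8
tcp_pos: [0.3598, 0.367, 0.2316]
ee_rot: [0.0, 0.159, 0.987, 0.0]
force: [0.4, 0.7, 0.0]
gripper_width: 0.0001
finger_force: 0.0
```

Request:
play_rows(
  deltas=[
    [[-0.6, -0.5, 0], 0, 0],
    [[-0.6, -0.5, 0], 0, 0],
    [[-0.6, -0.5, 0.2], 0, 0],
    [[-0.6, -0.5, 0.2], 0, 0],
    [[-0.6, -0.5, 0.3], 0, 0],
    [[-0.6, -0.5, 0.3], 0, 0],
    [[-0.5, -0.4, 0.3], 0, 0],
    [[-0.4, -0.3, 0.3], 0, 0],
  ],
)

```text
clock: 2.6
tcp_pos: [0.5158, 0.1194, 0.151]
ee_rot: [0.001, 0.161, 0.987, -0.0]
force: [-0.1, 0.4, 0.1]
gripper_width: 0.0006
finger_force: 0.0
```

```bash
cat > st.py <<'E'
from fit import *
v=(.5933,-.0304,.0135)
def rel(phi,z):
    s=robot.observe(); w,x,y,zz=s["ee_rot"]
    from scipy.spatial.transform import Rotation as Ro
    R=Ro.from_quat([x,y,zz,w]).as_matrix(); d=np.r_[pt(v,phi),z]-s["tcp_pos"]
    h=np.degrees(np.arctan2(-R[1,0],-R[0,0])); th=np.degrees(v[2]+phi)-90
    c=np.array(v[:2])-.18*np.array([np.cos(v[2]),np.sin(v[2])]); q=np.array(s["tcp_pos"])[:2]-c
    np.set_printoptions(precision=4,suppress=True)
    print("t",s["clock"],"tcp",s["tcp_pos"],"z-axis",R[:,2],"F",s["force"],"w",s["gripper_width"])
    print("r",np.hypot(*q),"phi",np.arctan2(q[1],q[0])-v[2],"units to go",R.T@d/.05,"turn units",(h-th)/5,"q",s["qpos"])
if __name__=="__main__":
    import sys; rel(float(sys.argv[1]),float(sys.argv[2]))
E
python3 st.py 0.85 0.042
```

```text
t 2.6 tcp [0.5158 0.1194 0.151 ] z-axis [ 0.0012 -0.0007 -1.    ] F [-0.1495  0.3661  0.0702] w 0.0006233600966101659
r 0.1834994188534514 phi 0.964851245401716 units to go [-0.3696 -0.1997  2.1808] turn units 4.409803998262599 q [-0.2968  0.5275  0.0408  1.8722 -0.0289  0.7414  1.0081]
```

Request:
play_rows(
  deltas=[
    [[-0.1, -0.1, 0.2], 0.4, 0],
    [[0, 0, 0.2], 1, 0],
    [[0, 0, 0.2], 1, 0],
    [[0, 0, 0.2], 1, 0],
    [[0, 0, 0.2], 1, 0],
    [[0, 0, 0.2], 0, 0],
    [[0, 0, 0.1], 0, 0],
    [[0, 0, 0], 0, 0],
  ],
)

```text
clock: 3.4
tcp_pos: [0.5169, 0.1162, 0.0857]
ee_rot: [-0.001, 0.344, 0.939, -0.0]
force: [-0.8, 0.3, 0.6]
gripper_width: -0.0001
finger_force: 0.0
```

```bash
python3 st.py 0.85 0.042; python3 - <<'E'
from fit import *
p=robot.read_camera("wrist"); a=p["color"]; save(p,"w1.png")
E
```

```text
t 3.4 tcp [0.5169 0.1162 0.0857] z-axis [-0.0016  0.0001 -1.    ] F [-0.7763  0.2866  0.5918] w -9.150478492910329e-05
r 0.18150865600089697 phi 0.9498499556052248 units to go [-0.3629 -0.0132  0.8734] turn units 0.06063709599893059 q [-0.3481  0.6309  0.1309  1.9277 -0.139   0.5931  0.7422]
```

View pics/w1.png

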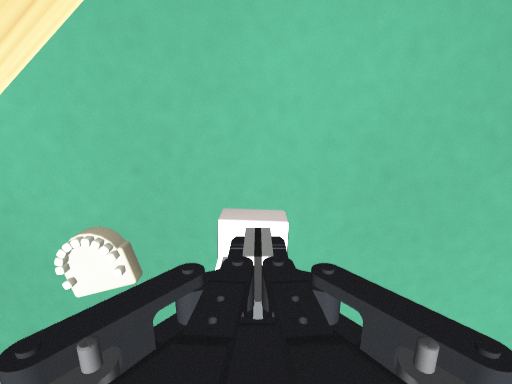

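The wrist view shows the block (cols 218–288) centred under the closed fingers (~257), so I'm lined up with the row. Next I'll go down to 40 mm.

Request:
play_rows(
  deltas=[
    [[-0.1, 0, 0.1], 0, 0],
    [[-0.1, 0, 0.2], 0, 0],
    [[-0.1, 0, 0.2], 0, 0],
    [[-0.06, 0, 0.2], 0, 0],
    [[0, 0, 0.13], 0, 0],
    [[0, 0, 0.07], 0, 0],
    [[0, 0, 0], 0, 0],
    [[0, 0, 0], 0, 0],
  ],
)

```text
clock: 4.25
tcp_pos: [0.5313, 0.1042, 0.0413]
ee_rot: [-0.0, 0.344, 0.939, 0.0]
force: [-0.3, -0.3, 0.6]
gripper_width: 0.0003
finger_force: 0.0
```

```bash
python3 st.py 0.85 0.040
```

```text
t 4.25 tcp [0.5313 0.1042 0.0413] z-axis [ 0.      0.0002 -1.    ] F [-0.2615 -0.3263  0.5748] w 0.0003148708701506394
r 0.18085919362025962 phi 0.8466077099525541 units to go [ 0.0123 -0.0171  0.027 ] turn units 0.04503707037710285 q [-0.3057  0.7149  0.1111  1.9225 -0.1491  0.512   0.776 ]
```

Request:
play_rows(
  deltas=[
    [[0, -0.02, 0.02], 0.33, 0],
    [[-0.18, 0, 0], 0.57, 0],
    [[-0.18, 0, 0], 0.57, 0],
    [[-0.18, 0, 0], 0.57, 0],
    [[-0.18, 0, 0], 0.57, 0],
    [[-0.18, 0, 0], 0.57, 0],
    [[-0.18, 0, 0], 0.57, 0],
    [[-0.18, 0, 0], 0.57, 0],
  ],
)

```text
clock: 5.05
tcp_pos: [0.5693, 0.0578, 0.0407]
ee_rot: [-0.003, 0.515, 0.857, 0.001]
force: [-5.0, 8.5, 10.8]
gripper_width: -0.0002
finger_force: 5.8
```

```bash
python3 st.py 0.5 0.040
```

```text
t 5.05 tcp [0.5693 0.0578 0.0407] z-axis [-0.0038  0.005  -1.    ] F [-4.9582  8.4952 10.8152] w -0.0001860742805655622
r 0.1804450867644085 phi 0.5129642763059009 units to go [-0.0471 -0.0074  0.0145] turn units -0.29452383943534527 q [-0.2635  0.7536  0.2034  1.8338 -0.2634  0.5839  0.5953]
```

Request:
play_rows(
  deltas=[
    [[0, 0, -0.04], 0, 0],
    [[0, 0, 0], 0, 0],
    [[0, 0, 0], 0, 0],
    [[0, 0, 0], 0, 0],
    [[0, 0, 0], 0, 0],
    [[0, 0, 0], 0, 0],
    [[0, 0, 0], 0, 0],
    [[0, 0, 0], 0, 0],
  ],
)

```text
clock: 5.85
tcp_pos: [0.5706, 0.0546, 0.0423]
ee_rot: [0.0, 0.515, 0.857, -0.0]
force: [1.1, -0.4, 0.8]
gripper_width: 0.0001
finger_force: 0.7
```

```bash
python3 st.py 0.5 0.040; python3 - <<'E'
import cv2
from fit import *
p=robot.read_camera("scene"); save(p,"s2.png")
cv2.imwrite("pics/s2c.png",cv2.resize(cv2.imread("pics/s2.png")[150:270,180:340],None,fx=5,fy=5,interpolation=cv2.INTER_CUBIC))
E
```

```text
t 5.85 tcp [0.5706 0.0546 0.0423] z-axis [ 0.0001 -0.0003 -1.    ] F [ 1.0739 -0.4446  0.8393] w 0.00014717977361512478
r 0.1799430107333048 phi 0.49408962591088385 units to go [0.0213 0.0007 0.0463] turn units -0.2701257375473958 q [-0.2637  0.7514  0.208   1.8334 -0.2584  0.583   0.5964]
```

View pics/s2c.png

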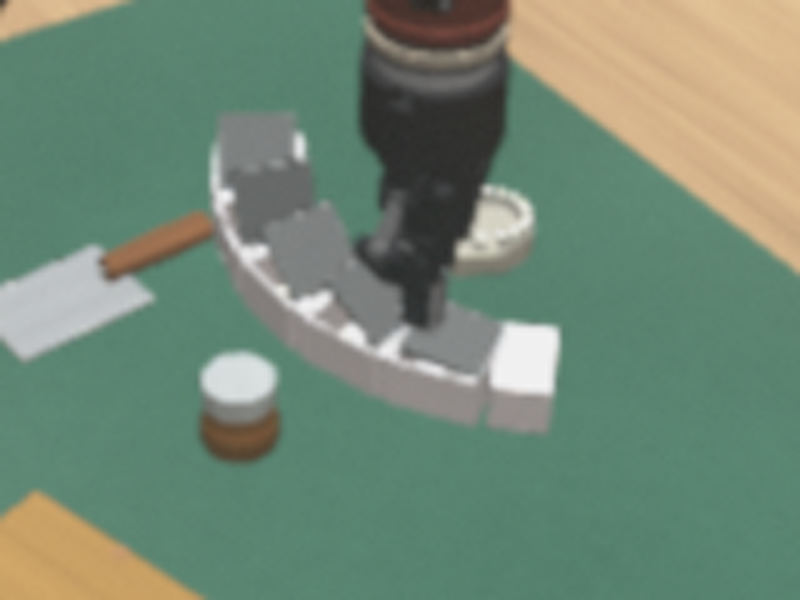

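Lid 0 is folded down and the organiser hasn't moved (block corner still at crop 558,325). The push at 40.7 mm was firmer than I want, so I'll stay near 42 mm.

Request:
play_rows(
  deltas=[
    [[-0.18, 0, 0], 0.57, 0],
    [[-0.18, 0, 0], 0.57, 0],
    [[-0.18, 0, 0], 0.57, 0],
    [[-0.18, 0, 0], 0.57, 0],
    [[-0.09, 0, 0], 0.29, 0],
    [[-0.09, 0, 0], 0.29, 0],
    [[-0.09, 0, 0], 0.29, 0],
    [[-0.09, 0, 0], 0.29, 0],
  ],
)

```text
clock: 6.7
tcp_pos: [0.5895, 0.0049, 0.0423]
ee_rot: [-0.0, 0.637, 0.77, 0.0]
force: [-0.2, 0.6, 0.7]
gripper_width: -0.0002
finger_force: 0.4
```

```bash
python3 st.py 0.2 0.042
```

```text
t 6.7 tcp [0.5895 0.0049 0.0423] z-axis [-0.0003  0.0008 -1.    ] F [-0.2436  0.5602  0.7279] w -0.0002248595259494001
r 0.1801853913969519 phi 0.1973096483673171 units to go [ 0.0096 -0.0039  0.0067] turn units -0.2884580181485603 q [-0.2178  0.7766  0.2829  1.7869 -0.3416  0.6266  0.4554]
```

Request:
play_rows(
  deltas=[
    [[0, 0, 0.01], 0, 0],
    [[0, 0, 0.01], 0, 0],
    [[0, 0, 0], 0, 0],
    [[0, 0, 0], 0, 0],
    [[0, 0, 0], 0, 0],
    [[0, 0, 0], 0, 0],
    [[0, 0, 0], 0, 0],
    [[0, 0, 0], 0, 0],
  ],
)

```text
clock: 7.5
tcp_pos: [0.5899, 0.0038, 0.0417]
ee_rot: [0.001, 0.637, 0.771, -0.0]
force: [0.1, -3.4, 4.3]
gripper_width: 0.0002
finger_force: 2.6
```

Request:
play_rows(
  deltas=[
    [[0, 0, -0.015], 0, 0],
    [[-0.18, 0, 0], 0.57, 0],
    [[-0.18, 0, 0], 0.57, 0],
    [[-0.18, 0, 0], 0.57, 0],
    [[-0.18, 0, 0], 0.57, 0],
    [[-0.18, 0, 0], 0.57, 0],
    [[-0.18, 0, 0], 0.57, 0],
    [[-0.09, 0, 0], 0.29, 0],
  ],
)

```text
clock: 8.3
tcp_pos: [0.5926, -0.0553, 0.0422]
ee_rot: [0.001, 0.754, 0.657, -0.0]
force: [0.3, 0.9, 2.3]
gripper_width: 0.0003
finger_force: 0.9
```

```bash
python3 st.py -0.15 0.042
```

```text
t 8.3 tcp [ 0.5926 -0.0553  0.0422] z-axis [ 0.0004 -0.0011 -1.    ] F [0.3375 0.9215 2.2928] w 0.0002869853108835342
r 0.18067714618575642 phi -0.1380451225567915 units to go [-0.0432 -0.0132  0.0041] turn units -0.016947933359134026 q [-0.1636  0.7942  0.3631  1.7726 -0.4282  0.653   0.3064]
```

Request:
play_rows(
  deltas=[
    [[-0.18, -0.01, 0], 0.8, 0],
    [[-0.18, 0, 0], 0.57, 0],
    [[-0.18, 0, 0], 0.57, 0],
    [[-0.18, 0, 0], 0.57, 0],
    [[-0.18, 0, 0], 0.57, 0],
    [[-0.18, 0, 0], 0.57, 0],
    [[-0.18, 0, 0], 0.57, 0],
    [[-0.18, 0, 0], 0.57, 0],
  ],
)

```text
clock: 9.1
tcp_pos: [0.5686, -0.1223, 0.042]
ee_rot: [0.0, 0.874, 0.486, -0.0]
force: [-0.3, -0.8, 0.4]
gripper_width: 0.0002
finger_force: 0.1
```

```bash
python3 st.py -0.55 0.042
```

```text
t 9.1 tcp [ 0.5686 -0.1223  0.042 ] z-axis [-0.0005 -0.0006 -1.    ] F [-0.3091 -0.7686  0.4095] w 0.0001893062564250561
r 0.1792111888342547 phi -0.5364076716007473 units to go [-0.0484  0.0171 -0.0003] turn units -0.22398139893869312 q [-0.1038  0.7983  0.4575  1.8137 -0.5428  0.6574  0.1168]
```

Request:
play_rows(
  deltas=[
    [[-0.18, 0.01, 0], 0.57, 0],
    [[-0.18, 0, 0], 0.57, 0],
    [[-0.18, 0, 0], 0.57, 0],
    [[-0.18, 0, 0], 0.57, 0],
    [[-0.09, 0, 0], 0.29, 0],
    [[0, 0, 0], 0, 0],
    [[0, 0, -0.1], 0, 0],
    [[0, 0, -0.3], 0, 0],
  ],
)

```text
clock: 9.9
tcp_pos: [0.5449, -0.1529, 0.0616]
ee_rot: [-0.001, 0.922, 0.387, -0.001]
force: [0.4, 0.1, 0.9]
gripper_width: -0.0
finger_force: 0.0
```

Request:
play_rows(
  deltas=[
    [[0, 0, -0.6], 0, 0],
    [[0, 0, -0.6], 0, 0],
    [[0, 0, -0.6], 0, 0],
    [[-0.3, 0.5, -0.3], 0, 0],
    [[-0.4, 0.6, 0], 0, 0],
    [[-0.4, 0.6, 0], 0, 0],
    [[-0.3, 0.5, 0], 0, 0],
    [[0, 0, 0], 0, 0],
  ],
)

```text
clock: 10.7
tcp_pos: [0.5744, -0.2868, 0.1689]
ee_rot: [0.003, 0.923, 0.384, -0.0]
force: [-0.0, -1.2, -0.3]
gripper_width: -0.0003
finger_force: 0.0
```

```bash
python3 st.py 0 0.042; python3 - <<'E'
import cv2
from fit import *
p=robot.read_camera("scene"); save(p,"s3.png")
cv2.imwrite("pics/s3c.png",cv2.resize(cv2.imread("pics/s3.png")[150:270,180:340],None,fx=5,fy=5,interpolation=cv2.INTER_CUBIC))
p=robot.read_camera("top"); save(p,"t3.png")
cv2.imwrite("pics/t3c.png",cv2.resize(cv2.imread("pics/t3.png")[150:250,200:330],None,fx=6,fy=6,interpolation=cv2.INTER_CUBIC))
E
```

```text
t 10.7 tcp [ 0.5744 -0.2868  0.1689] z-axis [ 0.0016 -0.0062 -1.    ] F [-0.0231 -1.2039 -0.3137] w -0.0002664798715952252
r 0.30071845081546283 phi -1.0191010281281816 units to go [ 3.9139 -3.3578  2.5077] turn units -9.112859920653026 q [ 0.0829  0.7308  0.6206  1.5421 -0.4687  1.0167  0.0487]
```

View pics/s3c.png

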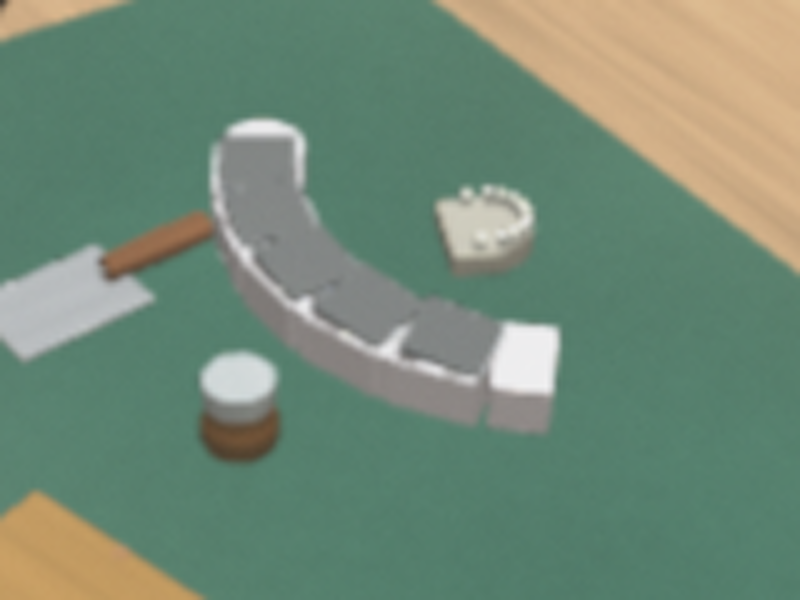

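View pics/t3c.png

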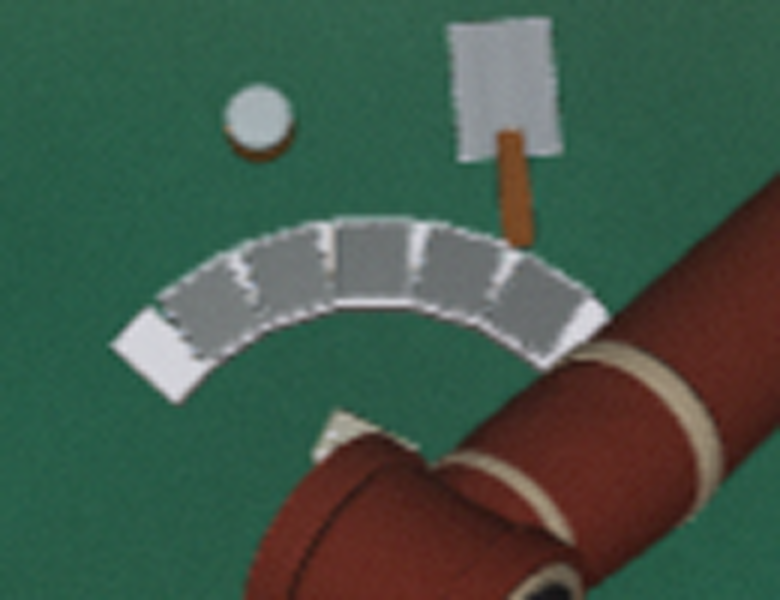

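All five lids lie flat in both views. The organiser, jar, spatula and cast are at the same pixels as before, and the arm is clear.

```bash
python3 -c "
from workcell import robot
print(robot.sign_off())"
```

```text
the job is handed in; nothing more can be done
None
```

All five lids were wiped shut in order from the square block to the round end and the job is handed in at about 11 s; the organiser did not visibly move, though contact on the first lid briefly reached about 15 N before I raised the fingertips.

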